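Stand the ring clamp in its holding block

TASK

Get the bench ready for stone setting: pick up the turned wooden ring clamp that stands on the bench beside the two metal blocks and put it upright, same end up, into the one wide round hole of the holding block, lowering it straight in until its foot sits on the bottom of the hole before you let go. Leave the brown-capped flux jar standing where it is.

Things in the scene. Friction and masses are not known exactly. Their poses are not given: they have to be found in the camera images.
- ring_clamp: Loose turned maple ring clamp, a round orange-brown wooden post with a faceted head, about 32 mm in diameter at its widest and 122 mm tall, 0.11 kg, standing upright on the bench. Origin at the centre of its underside (foot), z up along its axis. Symmetric, so its yaw does not matter. It can be gripped across its diameter from above, for instance at 85 mm above its foot (grip firmly, 30 N is fine).
- holding_block: Fixed square aluminium block, 84 x 84 x 50 mm high, with one wide blind round hole straight down in the middle of its top: 46 mm in diameter, 38 mm deep, sharp unchamfered edge, flat bottom 12 mm above the bench. Origin at the centre of its underside, z up. A fixed aluminium block of the same size nearby has four narrow 14 mm holes, three of them with steel punches that rise about 21 mm above its top; it is not the one wanted, and the two blocks may stand either way round.
- socket_floor (a point): Centre of the flat bottom of the wide hole in the holding block, 38 mm below the hole's mouth; z up, along the hole.
- flux_jar: Loose glass jar with a dark brown cap, 48 mm in diameter, 65 mm tall, standing upright on the bench; origin at the centre of its underside. A bystander, to be left alone.
There are look-alikes about, which are no part of the job. What is shaped like the ring_clamp but blue or purple is not meant.

How it is judged (in metres and radians):
On the way:
1. the ring clamp is lowered to the bottom of the wide hole while still held (horizontal distance between ring_clamp and socket_floor below 0.014 m and z of ring_clamp in the frame of socket_floor below 0.01 m and contact force between the fingers and ring_clamp above 1 N), for 0.1 s.
At the end, for the whole second after the job is handed in: The ring clamp stands at rest and upright (within 0.2 rad), same end up, in the wide hole of the holding block, its foot within 6 mm of the hole's bottom and within 14 mm of its centre (horizontal distance between ring_clamp and socket_floor below 0.014 m and z of ring_clamp in the frame of socket_floor below 0.006 m and angle between ring_clamp's own z axis and vertical below 0.2 rad and linear speed of ring_clamp below 0.02 m/s); the robot touches nothing.
It fails at once if the flux jar is pushed more than 30 mm away or tipped over (distance of flux_jar from where it was at the start of the episode above 0.03 m or angle between flux_jar's own z axis and vertical above 0.5 rad).
It also fails if it takes over 35 s, if anything falls off the work surface, if the arm or the gripper's body presses on something with over 40 N, if the wrist force passes 120 N, or if a joint passes its speed limit or range.

ROBOT

A 7-joint arm with a two-finger parallel gripper is mounted at the origin on a cart in front of the work surface, level with it; the furniture and walls round the work are solid. World frame = base frame: x ahead of the robot, y to its left, z up, the work surface at z = 0. Lengths are in mm, angles in rad, forces in N, time in s.
With the tool pointing down it reaches from about 375 to 925 mm from the base axis. Payload 3.1 kg.
Tool frame: the origin (TCP) lies at the centre of the arm's flange, where the gripper is bolted on; the fingertips stand 173 mm ahead of it and the grasp point (between the pads) lies 155 mm ahead of it (arm.tips_ahead is the distance from the TCP to the fingertips, in mm); z points along the fingers, y is the direction in which the jaws open and shut (so a half turn about z gives the same grasp; the last joint's range is limited). The gripper opens to 85 mm and grips with 20 to 120 N. Pads are 22 mm wide; open, the fingers measure 114 mm over their backs; the gripper's body (76 mm by 85 mm) begins 54 mm behind the grasp point. The pads swing forward as they close: fully open they stand 13 mm farther back than shut.
Start: joints at [1.223, 0.383, 0.044, 1.598, -0.018, 1.161, -0.05], TCP at [160.703, -629.826, 404.669] pointing down, gripper open.
Joint ranges: [-2.61, 2.61], [-0.41, 2.15], [-1.48, 1.57], [0, 2.5], [-1.57, 4.71], [0.05, 1.97], [-2.85, 2.85]. Speed limits (rad/s): [2.79, 2.79, 3.14, 3.14, 3.14, 3.14, 3.14].

INTERFACE

Orientations are given as a unit quaternion [w, x, y, z].
In Python, from cell import arm gives the robot as it stands. The module is installed in compiled form; this text tells all that it offers.
- The arm moves only by the tool move_arm, never from a script. Its arguments are lists of equal length, an entry for each row: "dp": the shift along the world's x, y, z in cm, a list of three; "dr": the turn, a rotation vector about the world's x, y, z in degrees, a list of three; "claw": the gripper's target within -1 to 1 (fully open at 1, half-way at 0, shut at -1). In form: {"dp": [[dx, dy, dz], ...], "dr": [[rx, ry, rz], ...], "claw": [claw, ...]}. A call has 1 to 5 rows; each row is the pose to reach, as a shift and turn from the pose commanded when the call began; what a row does not reach only later rows make up. A row lasts 1/10 s, in which the tool goes at most 50 mm and 8.59 degrees, less where a joint would pass 70% of its speed; a pose out of reach is approached as far as the arm can. A call with a gripper value outside its range is refused whole. The fingers move at their own pace and stop on an object; "force" is the grip in N (left out, the last holds). Time passes only in rows, so rows that repeat a pose let the fingers close. It gives the time, the measured TCP pose, the force and the opening at its end, in the units of the state.
- arm.sense(): the state, without advancing time (a new reading comes with each control period).
- arm.read_camera(name): name is "side" or "top"; returns the picture (420x560x3 uint8, red, green, blue); there is no depth.
- arm.calibration(name): a dict with "camera_matrix" (3x3 intrinsics, pixels), "R" (3x3) and "t" (3): a world point X has camera coordinates R X + t. Camera axes: x right, y down, z forward; pixel columns grow to the right and rows downward; lengths in mm; the calibration is good to about 2 mm. A picture is of the moment at which its call begins. calibration takes no time and is no camera call.
- arm.close_job(): hands the job in, once; it reports no verdict.
The state is a dict: "time_s": time; "joints": joint angles; "qd": joint speeds; "tau": joint torques, N m; "tcp_pos": TCP position; "orientation": TCP orientation; "ft_force": force on the tool from outside, world axes, zero at the start; "wrist_torque": the same for the moment, N m; "grip_width": finger opening in mm.
Only numpy, scipy, OpenCV 4.12 (cv2) and the standard library are available. Lean on these libraries where they do the work, as an engineer would, in place of code of your own. Each camera call takes 0.05 s, during which the arm holds its last target.

## Working session

There is one attempt and no reset: what is moved stays moved. The work goes in short steps, Python scripts to look and compute and a tool call to move; the robot and the scene stay as the last step left them, time stands still between calls to the robot, and variables do not carry over. Pictures are saved under pics/ and viewed, and the job is handed in when it is done.

Besides the shell and the picture viewer there is one more tool, called after "Call:" as name(argument=value, ...) on one line, values as JSON. move_arm: Moves the arm, as the interface text tells. Its arguments: {"type":"object","properties":{"dp":{"type":"array"},"dr":{"type":"array"},"claw":{"type":"array"},"force":{"type":"number"}},"required":["dp","dr","claw"]}

```bash
mkdir -p pics; python3 - <<'E'
from cell import arm
import cv2
for n in("side","top"):
    im=arm.read_camera(n); cv2.imwrite(f"pics/{n}0.png",im[:,:,::-1])
    c=arm.calibration(n); print(n,c)
print(arm.sense(),arm.tips_ahead)
E
```

```text
side {'camera_matrix': array([[458.77177581,   0.        , 277.4989312 ],
       [  0.        , 458.77177581, 213.56727185],
       [  0.        ,   0.        ,   1.        ]]), 'R': array([[ 0.96258822, -0.27069125, -0.0122544 ],
       [-0.14730698, -0.48479981, -0.86213096],
       [ 0.22743038,  0.83168226, -0.5065373 ]]), 't': array([-533.15450303,  102.47504318,  808.84127029])}
top {'camera_matrix': array([[523.66957799,   0.        , 275.91680333],
       [  0.        , 523.66957799, 212.65376215],
       [  0.        ,   0.        ,   1.        ]]), 'R': array([[ 0.02793174, -0.99960805, -0.0018891 ],
       [-0.99594469, -0.02766759, -0.0856077 ],
       [ 0.08552188,  0.00427261, -0.99632713]]), 't': array([ -62.67390538,  517.17018554, 1114.54649226])}
{'time_s': 0.1, 'joints': array([ 1.22320725,  0.38378238,  0.04381931,  1.59941197, -0.0178869 ,
        1.16120888, -0.04990209]), 'qd': array([-0.00029379, -0.00178569,  0.00039552, -0.00268659,  0.00034621,
        0.00035513, -0.00023615]), 'tau': array([ 2.31054801e-03, -4.34727216e+01,  1.02896545e+00, -2.50454789e+01,
        1.07918313e-02,  5.47468982e-03,  1.46739904e-05]), 'tcp_pos': array([ 160.59965313, -629.39588913,  403.39548504]), 'orientation': array([-1.18968146e-03,  9.92203908e-01,  1.24619195e-01, -2.16650661e-04]), 'ft_force': array([-0.11104418, -0.14684371,  0.85128187]), 'wrist_torque': array([-0.02044378,  0.01454457, -0.02486692]), 'grip_width': 85.2694329226996} 173.4
```

View pics/side0.png

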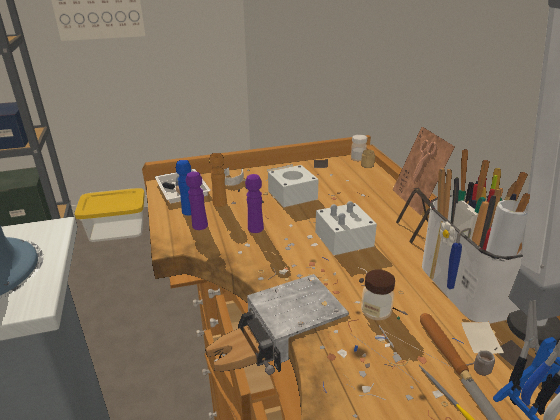

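View pics/top0.png

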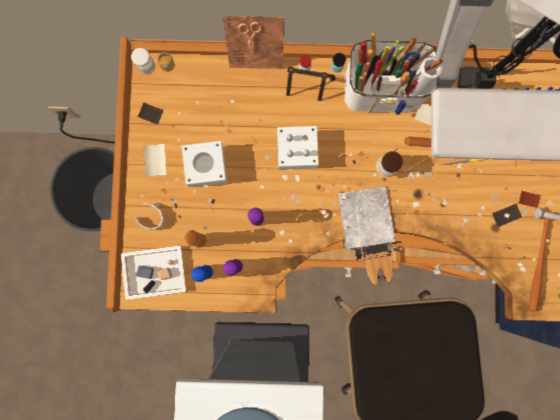

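Side view: candidates are the orange-brown post at (218,180), blue at (184,185), and purple at (197,198) and (255,202). Only the orange-brown one fits. In the top view it is at about (195,239). The wide-hole block is at top (204,163), the punch block at (298,147) and the jar at (390,163). Next I'll enlarge to confirm.

```bash
python3 - <<'E'
import cv2
a=cv2.imread("pics/top0.png")[130:290,120:280]; cv2.imwrite("pics/topc.png",cv2.resize(a,(600,600),None,0,0,cv2.INTER_CUBIC) if 0 else cv2.resize(a,(600,600),interpolation=cv2.INTER_CUBIC))
a=cv2.imread("pics/side0.png")[140:250,150:330]; cv2.imwrite("pics/sidec.png",cv2.resize(a,(800,489),interpolation=cv2.INTER_CUBIC))
E
```

```text
(no output)
```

View pics/topc.png

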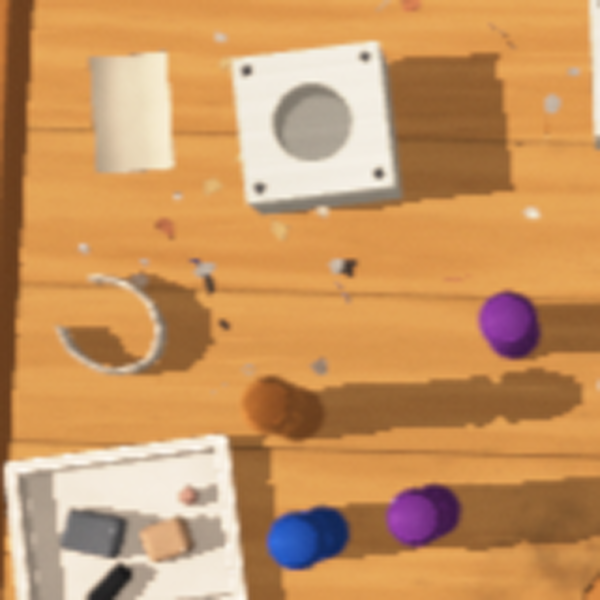

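View pics/sidec.png

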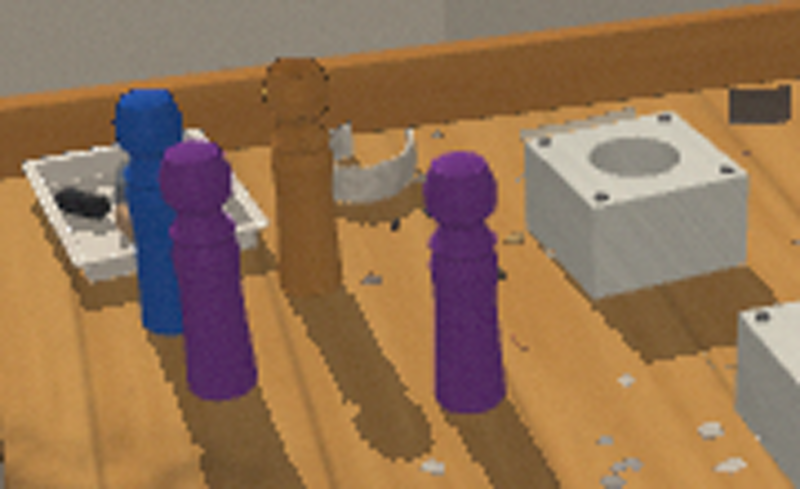

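Confirmed: the orange-brown post is at top-crop (268,404) for its head and (298,412) for its body. The wide hole is at top-crop (313,122) and side-crop (634,157). Now triangulating.

```bash
cat > h.py <<'E'
import numpy as np
from cell import arm
def ray(n,uv):
    c=arm.calibration(n);R=c["R"];t=np.array(c["t"]);d=R.T@np.linalg.inv(c["camera_matrix"])@[uv[0],uv[1],1];return -R.T@t,d
def atz(n,uv,z):
    o,d=ray(n,uv);return (o+d*(z-o[2])/d[2]).round(1)
def proj(n,X):
    c=arm.calibration(n);p=c["camera_matrix"]@(c["R"]@np.array(X)+c["t"]);return (p[:2]/p[2]).round(1)
T=lambda u,v:(120+(u+.5)/3.75-.5,130+(v+.5)/3.75-.5)
S=lambda u,v:(150+(u+.5)/4.444-.5,140+(v+.5)/4.444-.5)
E
python3 - <<'E'
from h import *
print("hole",atz("top",T(313,122),50),atz("side",S(634,157),50))
print("head",atz("top",T(268,404),105),atz("side",S(297,92),105))
print("foot side",atz("side",S(311,284),0),"top body",atz("top",T(300,412),60))
for n,uv in(("blue",(297,540)),("pur",(415,518)),("pur2",(508,323))):print(n,atz("top",T(*uv),105))
print("jar",atz("top",(391,161),65))
E
```

```text
hole [620.2 110.1  50. ] [619.7 110.7  50. ]
head [457.2 119.9 105. ] [455.5 114.8 105. ]
foot side [454.7 118.9   0. ] top body [454.8 109.3  60. ]
blue [385.4 101.5 105. ]
pur [398.8  39.2 105. ]
pur2 [504.2  -6.9 105. ]
jar [ 630.9 -287.6   65. ]
```

```bash
python3 - <<'E'
from h import *
for X in([0,0,0],[160,-630,404],[160,-630,232],[420,-420,400],[456,118,120],[456,118,0],[456,118,60]):print(X,proj("top",X),proj("side",X))
print("lampish",atz("top",(432,90),400),atz("top",(432,160),400),atz("top",(470,20),300),atz("top",(432,160),0),"vise",atz("top",(370,220),60))
E
```

```text
[0, 0, 0] [246.5 455.6] [-24.9 271.7]
[160, -630, 404] [689.3 459.4] [-562.5  355.3]
[160, -630, 232] [610.3 420.7] [-198.6  628.6]
[420, -420, 400] [532.9 265.9] [251.4  82.6]
[456, 118, 120] [190.8 237.7] [215.9 153. ]
[456, 118, 0] [199.7 239.8] [220.2 203.6]
[456, 118, 60] [195.5 238.8] [218.1 179.1]
lampish [ 674.2 -275.   400. ] [ 569.6 -275.2  400. ] [ 830.7 -368.2  300. ] [ 648.1 -392.9    0. ] vise [ 505.5 -245.8   60. ]
```

Call:
move_arm(dp=[[3,3.6,0],[6,7.2,0],[9,10.8,0],[12,14.4,0],[15,18,0]], dr=[[0,0,0],[0,0,0],[0,0,0],[0,0,0],[0,0,0]], claw=[1,1,1,1,1])

```text
time_s: 0.6
tcp_pos: [311.5, -448.0, 404.2]
orientation: [-0.0, 0.992, 0.125, -0.0]
ft_force: [0.6, -0.1, -0.1]
grip_width: 85.5
```

Call:
move_arm(dp=[[2.6,4,0],[5.2,8,0],[7.8,12,0],[10.4,16,0],[13,20,0]], dr=[[0,0,0],[0,0,0],[0,0,0],[0,0,0],[0,0,0]], claw=[1,1,1,1,1])

```text
time_s: 1.1
tcp_pos: [441.1, -248.0, 404.3]
orientation: [-0.0, 0.992, 0.124, -0.0]
ft_force: [0.9, -0.7, -0.4]
grip_width: 85.2
```

Call:
move_arm(dp=[[0.3,4.6,0],[0.6,9.2,0],[0.9,13.8,0],[1.2,18.4,0],[1.5,23,0]], dr=[[0,0,0],[0,0,0],[0,0,0],[0,0,0],[0,0,0]], claw=[1,1,1,1,1])

```text
time_s: 1.6
tcp_pos: [455.1, -18.0, 404.4]
orientation: [0.0, 0.992, 0.124, -0.0]
ft_force: [0.5, -0.1, -0.2]
grip_width: 85.5
```

Call:
move_arm(dp=[[0,4.5,0],[0,9,0],[0,12.5,0],[0,13.7,0],[0,13.7,0]], dr=[[0,0,0],[0,0,0],[0,0,0],[0,0,0],[0,0,0]], claw=[1,1,1,1,1])

```text
time_s: 2.1
tcp_pos: [455.2, 119.0, 404.5]
orientation: [-0.0, 0.992, 0.127, -0.0]
ft_force: [0.1, -1.5, -0.4]
grip_width: 85.2
```

```bash
python3 - <<'E'
from h import *
import cv2
print(arm.sense()["tcp_pos"])
for n in("side","top"):
    im=arm.read_camera(n)[:,:,::-1]
    a=im[90:250,130:330] if n=="side" else im[130:290,120:280]
    cv2.imwrite(f"pics/{n}1.png",cv2.resize(a,None,fx=3.5,fy=3.5,interpolation=cv2.INTER_CUBIC))
E
```

```text
[455.23392859 118.98058266 404.47754121]
```

View pics/side1.png

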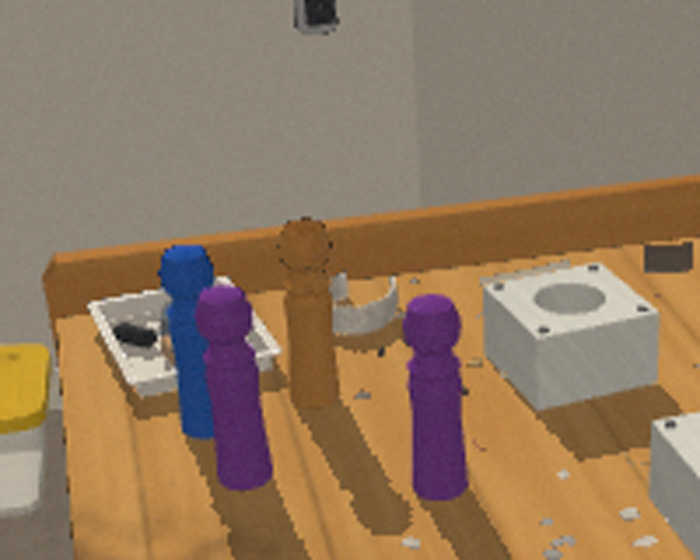

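View pics/top1.png

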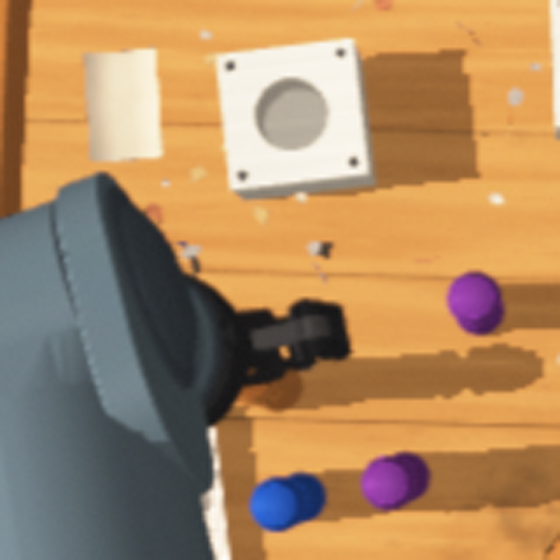

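The side view shows a finger directly above the orange-brown post at (318,15), with the neighbours clear of it. Descending.

Call:
move_arm(dp=[[0,0,-4.5],[0,0,-9],[0,0,-12],[0,0,-12],[0,0,-12]], dr=[[0,0,0],[0,0,0],[0,0,0],[0,0,0],[0,0,0]], claw=[1,1,1,1,1])

```text
time_s: 2.7
tcp_pos: [456.1, 115.4, 284.6]
orientation: [0.0, 0.992, 0.123, -0.001]
ft_force: [0.7, -0.0, 1.3]
grip_width: 84.9
```

```bash
python3 - <<'E'
from h import *
import cv2
print(arm.sense()["tcp_pos"])
im=arm.read_camera("side")[:,:,::-1]
cv2.imwrite(f"pics/side2.png",cv2.resize(im[90:250,130:330],None,fx=4,fy=3.7,interpolation=cv2.INTER_CUBIC))
E
```

```text
[456.08123377 115.36856715 284.61769457]
```

View pics/side2.png

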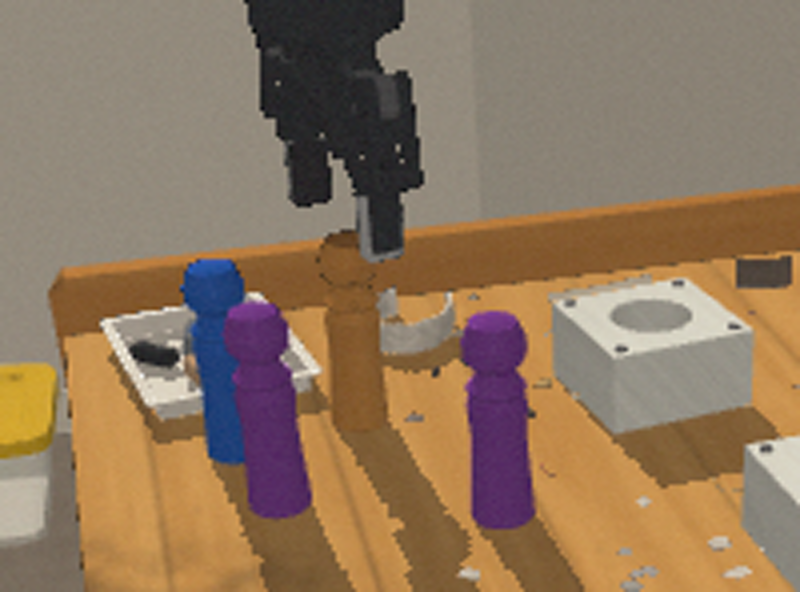

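The open fingers, with tips at (310,205) and (380,260), flank the clamp head at (346,240) evenly. Going down to grip height and closing.

Call:
move_arm(dp=[[0,0,-2.5],[0,0,-4.5],[0,0,-4.5],[0,0,-4.5],[0,0,-4.5]], dr=[[0,0,0],[0,0,0],[0,0,0],[0,0,0],[0,0,0]], claw=[1,1,1,-0.2,-1], force=35)

```text
time_s: 3.25
tcp_pos: [457.0, 117.4, 241.7]
orientation: [-0.0, 0.992, 0.124, 0.002]
ft_force: [-0.9, 0.1, 0.1]
grip_width: 59.0
```

Call:
move_arm(dp=[[0,0,0],[0,0,0],[0,0,0],[0,0,0],[0,0,0]], dr=[[0,0,0],[0,0,0],[0,0,0],[0,0,0],[0,0,0]], claw=[-1,-1,-1,-1,-1])

```text
time_s: 3.75
tcp_pos: [456.5, 117.5, 240.7]
orientation: [0.0, 0.992, 0.125, 0.001]
ft_force: [-0.4, -0.6, 5.9]
grip_width: 30.8
```

Call:
move_arm(dp=[[0,0,1],[0,0,3.5],[0,0,7],[0,0,10],[0,0,10]], dr=[[0,0,0],[0,0,0],[0,0,0],[0,0,0],[0,0,0]], claw=[-1,-1,-1,-1,-1])

```text
time_s: 4.25
tcp_pos: [457.3, 118.1, 344.0]
orientation: [-0.0, 0.992, 0.125, 0.004]
ft_force: [1.1, -0.2, -0.4]
grip_width: 30.7
```

```bash
python3 - <<'E'
from h import *
import cv2
s=arm.sense();print(s["tcp_pos"],s["grip_width"],s["ft_force"])
im=arm.read_camera("side")[:,:,::-1]
cv2.imwrite(f"pics/side3.png",cv2.resize(im[60:210,130:330],None,fx=4,fy=4,interpolation=cv2.INTER_CUBIC))
E
```

```text
[457.29973838 118.11384994 343.98591823] 30.694425803316626 [ 1.08721792 -0.16427985 -0.37177389]
```

View pics/side3.png

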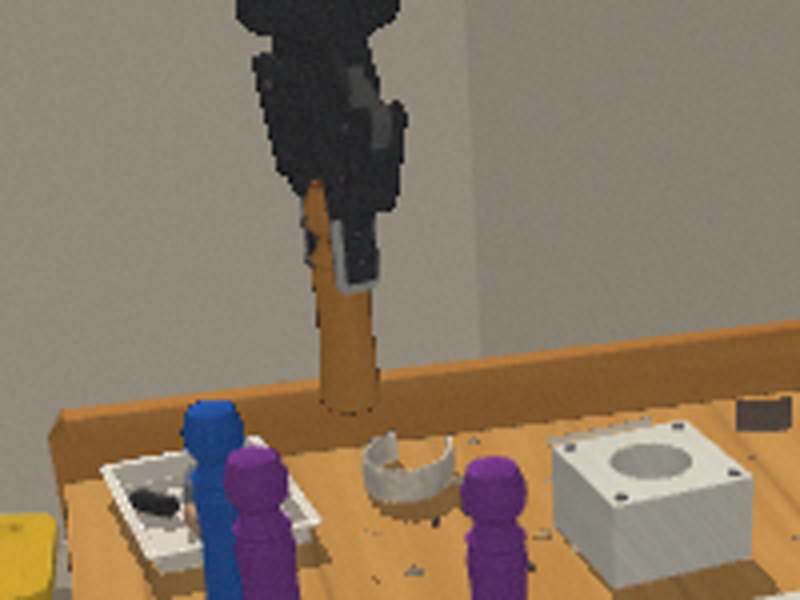

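The clamp is held upright, with its foot at crop (349,402). It is about 100 mm up, clear of everything. Moving over the hole.

Call:
move_arm(dp=[[3,-0.2,0],[7,-0.4,0],[11,-0.6,0],[14.5,-0.7,0],[16.4,-0.8,0]], dr=[[0,0,0],[0,0,0],[0,0,0],[0,0,0],[0,0,0]], claw=[-1,-1,-1,-1,-1])

```text
time_s: 4.8
tcp_pos: [621.5, 108.0, 337.1]
orientation: [-0.0, 0.992, 0.124, -0.001]
ft_force: [-0.7, -0.3, -1.4]
grip_width: 30.4
```

Call:
move_arm(dp=[[0,0,-1.5],[0,0,-3],[0,0,-4],[0,0,-4],[0,0,-4]], dr=[[0,0,0],[0,0,0],[0,0,0],[0,0,0],[0,0,0]], claw=[-1,-1,-1,-1,-1])

```text
time_s: 5.3
tcp_pos: [618.6, 109.4, 298.9]
orientation: [0.0, 0.992, 0.125, -0.001]
ft_force: [-0.0, 0.3, -0.8]
grip_width: 30.4
```

```bash
python3 - <<'E'
from h import *
import cv2
s=arm.sense();print(s["tcp_pos"],s["grip_width"],s["ft_force"])
im=arm.read_camera("side")[:,:,::-1]
cv2.imwrite(f"pics/side4.png",cv2.resize(im[100:220,230:350],None,fx=5,fy=5,interpolation=cv2.INTER_CUBIC))
im=arm.read_camera("top")[:,:,::-1]
cv2.imwrite(f"pics/top4.png",cv2.resize(im[110:230,150:270],None,fx=5,fy=5,interpolation=cv2.INTER_CUBIC))
for z in(50,60,64): print(proj("side",[620,110.3,z]),(proj("side",[620,110.3,z])-[230,100])*5)
E
```

```text
[618.59396641 109.36436399 298.92465387] 30.418086629724968 [-0.0364459   0.29707987 -0.81843032]
[292.5 175. ] [312.5 375. ]
[292.5 170.9] [312.5 354.5]
[292.5 169.2] [312.5 346. ]
```

View pics/side4.png

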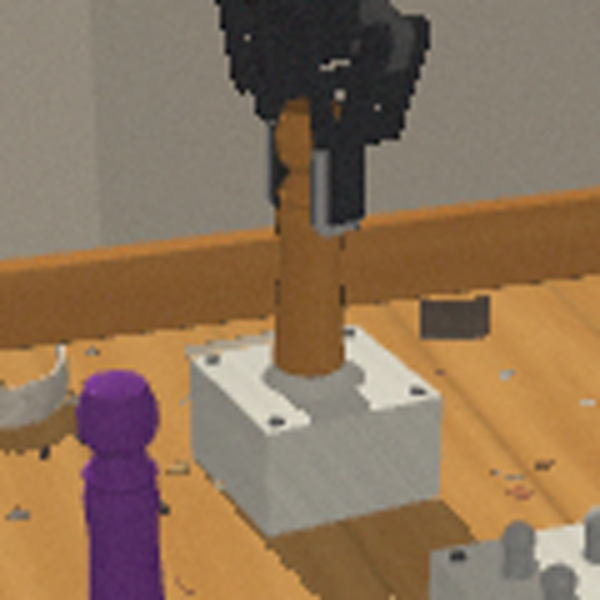

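View pics/top4.png

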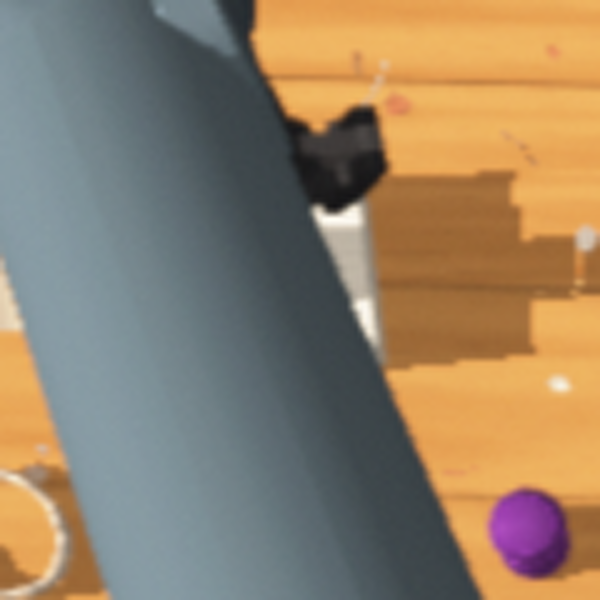

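The foot at (310,361) is over the mouth (centre about (314,375)). It is about 1–2 mm toward −x, so I'll nudge +1.5 mm and lower.

Call:
move_arm(dp=[[0.15,0.05,-0.3],[0.15,0.05,-1.2],[0.15,0.05,-2.2],[0.15,0.05,-3.2],[0.15,0.05,-3.6]], dr=[[0,0,0],[0,0,0],[0,0,0],[0,0,0],[0,0,0]], claw=[-1,-1,-1,-1,-1])

```text
time_s: 5.9
tcp_pos: [620.4, 109.3, 261.4]
orientation: [0.0, 0.992, 0.125, -0.002]
ft_force: [0.8, -0.4, -0.7]
grip_width: 30.6
```

Call:
move_arm(dp=[[0,0,-0.4],[0,0,-0.7],[0,0,-0.9],[0,0,-1.0],[0,0,-1.0]], dr=[[0,0,0],[0,0,0],[0,0,0],[0,0,0],[0,0,0]], claw=[-1,-1,-1,-1,-1])

```text
time_s: 6.4
tcp_pos: [621.3, 109.7, 253.8]
orientation: [-0.0, 0.992, 0.125, 0.0]
ft_force: [0.2, 0.1, -0.8]
grip_width: 30.7
```

Call:
move_arm(dp=[[0,0,-0.1],[0,0,-0.1],[0,0,-0.2],[0,0,-0.2],[0,0,-0.2]], dr=[[0,0,0],[0,0,0],[0,0,0],[0,0,0],[0,0,0]], claw=[-1,-1,-1,-1,-1])

```text
time_s: 6.9
tcp_pos: [621.6, 109.8, 252.7]
orientation: [0.0, 0.992, 0.125, 0.001]
ft_force: [-1.4, -0.7, 6.0]
grip_width: 30.6
```

Call:
move_arm(dp=[[0,0,-0.1],[0,0,-0.1],[0,0,-0.1]], dr=[[0,0,0],[0,0,0],[0,0,0]], claw=[-1,-1,-1])

```text
time_s: 7.2
tcp_pos: [621.7, 110.0, 252.7]
orientation: [0.0, 0.992, 0.125, 0.001]
ft_force: [-2.2, -1.4, 9.4]
grip_width: 30.7
```

```bash
python3 - <<'E'
from h import *
import cv2
s=arm.sense();print(s["tcp_pos"],s["grip_width"],s["ft_force"])
im=arm.read_camera("side")[:,:,::-1]
cv2.imwrite(f"pics/side5.png",cv2.resize(im[100:220,230:350],None,fx=5,fy=5,interpolation=cv2.INTER_CUBIC))
E
```

```text
[621.74320186 110.01296767 252.71013326] 30.699943118224418 [-2.21728714 -1.43574632  9.40332473]
```

View pics/side5.png

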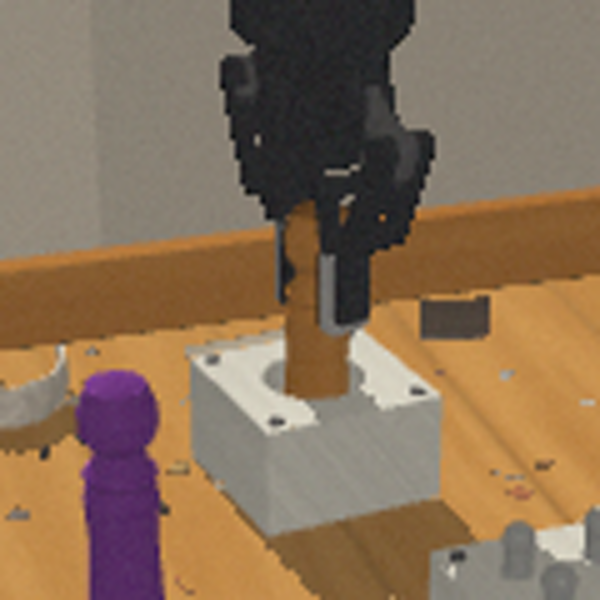

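The clamp is in the hole. The contact force is 9 N, and the TCP is 12.0 mm above its height at the grasp, which equals the floor height. Releasing.

Call:
move_arm(dp=[[0,0,0.1],[0,0,0.1],[0,0,0.1],[0,0,0.1],[0,0,0.1]], dr=[[0,0,0],[0,0,0],[0,0,0],[0,0,0],[0,0,0]], claw=[-1,-0.2,0.2,0.6,0.9])

```text
time_s: 7.75
tcp_pos: [621.1, 109.6, 251.2]
orientation: [-0.0, 0.992, 0.125, -0.0]
ft_force: [0.8, 0.9, -0.2]
grip_width: 76.0
```

Call:
move_arm(dp=[[0,0,0],[0,0,0],[0,0,0],[0,0,1],[0,0,3]], dr=[[0,0,0],[0,0,0],[0,0,0],[0,0,0],[0,0,0]], claw=[0.9,0.9,0.9,0.9,0.9])

```text
time_s: 8.25
tcp_pos: [620.3, 109.3, 280.6]
orientation: [0.0, 0.992, 0.125, -0.002]
ft_force: [-0.8, -0.3, -0.7]
grip_width: 81.2
```

Call:
move_arm(dp=[[0,0,3],[0,0,6],[0,0,9],[0,0,10],[0,0,10]], dr=[[0,0,0],[0,0,0],[0,0,0],[0,0,0],[0,0,0]], claw=[0.9,0.9,0.9,0.9,0.9])

```text
time_s: 8.75
tcp_pos: [621.8, 110.1, 384.2]
orientation: [-0.0, 0.992, 0.125, 0.002]
ft_force: [0.3, -0.0, -0.2]
grip_width: 81.2
```

```bash
python3 - <<'E'
from h import *
import cv2
s=arm.sense();print(s["tcp_pos"],s["grip_width"],s["ft_force"])
im=arm.read_camera("side")[:,:,::-1]
cv2.imwrite(f"pics/side6.png",cv2.resize(im[100:220,230:350],None,fx=5,fy=5,interpolation=cv2.INTER_CUBIC))
im=arm.read_camera("top")[:,:,::-1]
cv2.imwrite(f"pics/top6.png",im)
E
```

```text
[621.80973466 110.11386025 384.24545906] 81.18993493505704 [ 0.27711697 -0.03862648 -0.24532918]
```

View pics/side6.png

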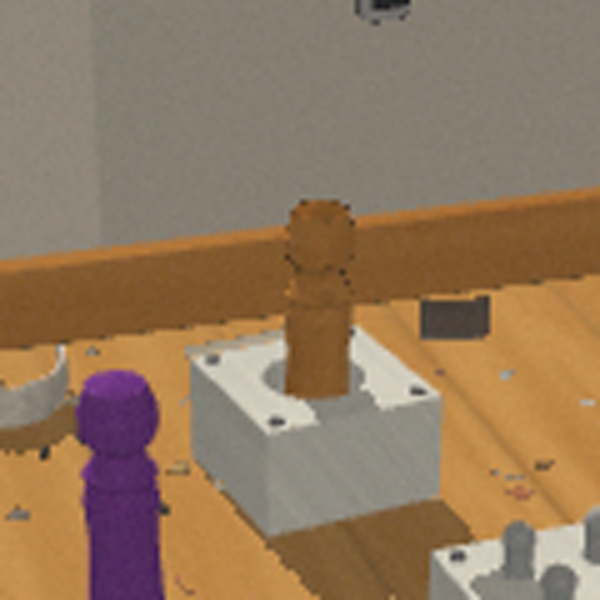

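View pics/top6.png

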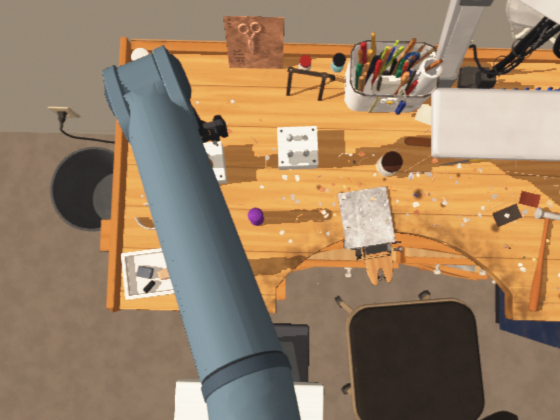

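```bash
python3 - <<'E'
from h import *
for z in (120,127,134,140):print(z,(proj("side",[621,110,z])-[230,100])*5)
print(arm.close_job())
E
```

```text
120 [315.5 227. ]
127 [315.5 211.5]
134 [315.5 196. ]
140 [316.  182.5]
the job is handed in; nothing more can be done
None
```

The ring clamp is standing upright, same end up, in the wide hole of the holding block, and I have handed the job in at about 9 s of the 35 s allowed.

- **Grip and placing:** I gripped the orange-brown clamp at about 85 mm above its foot with 35 N. I lowered it straight into the hole until it touched the bottom at about 9 N. At that point the tool was 12.0 mm above its height at the grasp, which matches the hole floor being 12 mm above the bench. I let go only after that.
- **Last side picture:** the clamp is upright and unsupported in the hole. Its top is about where a fully seated clamp should be, agreeing to 4 px in the enlarged view, or 2 mm. It looks about 1–3 mm off the hole's centre.
- **Arm and jar:** the gripper is open and well above the clamp, and the force reading is near zero. In the last top picture the flux jar stands where it was.
- **Not checked:** the top camera could not confirm the final centring, because the arm hid most of the block and the clamp. That figure rests on the side view and the tool position.

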